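# Seat a foil tray in the lidding jig and snap its clamp over

## Robot

A 7-joint arm with a two-finger parallel gripper is mounted at the origin on a cart in front of the work surface, level with it; the furniture and walls round the work are solid. World frame = base frame: x ahead of the robot, y to its left, z up, the work surface at z = 0. Lengths are in m, angles in degrees, forces in N, time in s.
With the tool pointing down it reaches from about 0.425 to 0.95 m from the base axis. Payload 16.7 kg.
Tool frame: the origin (TCP) lies between the finger pads; the fingertips stand 8 mm ahead of it and the grasp point (between the pads) lies 11 mm behind it (bot.tip_extent is the distance from the TCP to the fingertips, in m); x points along the fingers, z is the direction in which the jaws open and shut, and the axes are right-handed (so a half turn about x gives the same grasp; the last joint's range is limited). The gripper opens to 94 mm and grips with 3 to 60 N. Pads are 16 mm wide; open, the fingers measure 119 mm over their backs; the gripper's body (75 mm by 177 mm) begins 78 mm behind the grasp point.
Start: joints at [-82.42, 24.414, 4.234, 92.017, -1.954, 63.644, -3.845], TCP at [0.188, 0.648, 0.213] pointing down, gripper open.
Joint ranges: [-163.25, 163.25], [-28.42, 122.38], [-70.27, 78.77], [12.13, 141.07], [-58.53, 238.53], [9.26, 117.41], [-156.51, 156.51]. Speed limits (degrees/s): [108.29, 108.29, 136.94, 136.94, 172.46, 172.46, 172.46].

## Interface

Orientations are given as [roll, pitch, yaw] about the fixed x, y, z axes, in that order (R = Rz(yaw) Ry(pitch) Rx(roll)).
In Python, from station import bot, eyes gives the robot as it stands.
- The arm moves only by the tool drive_tool, never from a script. Its argument "moves" is a list of rows, each a list of 2 entries, a list of its own where there are three numbers: the shift along the tool's x, y, z in m, then the turn, a rotation vector about the tool's x, y, z in degrees. A call has 1 to 8 rows; each row shifts and turns the commanded pose from where the row before left it, along the tool's axes as they then stand; what a row does not reach is not made up. A row lasts 1/10 s, in which the tool goes at most 50 mm and 8.59 degrees, less where a joint would pass 70% of its speed; a pose out of reach is approached as far as the arm can. A call is refused whole if a number of a shift passes 0.05 or a number of a turn 8.59, either way. A call with a gripper value outside its range is refused whole. "jaw" is the gripper command: -1 is fully open, 1 is shut, values between are in proportion, set as the call begins (left out, the last holds). The fingers move at their own pace and stop on an object; the grip force is fixed at half the most. Time passes only in rows, so rows that do not move let the fingers close. It gives the time, the measured TCP pose, the force and the opening at its end, in the units of the state.
- bot.observe(): the state, without advancing time (a new reading comes with each control period).
- eyes.get_image(name): name is "side" or "top" or "wrist"; returns a dict with "img" (420x560x3 uint8, red, green, blue), "range_z" (420x560 float32, m along the optical axis (not along the pixel's ray), 0 where there is no reading), "intrinsics" (3x3 intrinsics, pixels), "R" (3x3) and "t" (3): a world point X has camera coordinates R X + t; the wrist camera has in their place "tool_from_camera" (4x4, takes a point from camera to tool coordinates, whose origin is the TCP and whose axes are the tool frame's). Camera axes: x right, y down, z forward; pixel columns grow to the right and rows downward; lengths in m; the calibration is good to about 2 mm. The wrist camera is an equidistant fisheye: a pixel r from the principal point sees the ray r / f radians off the axis. A picture is of the moment at which its call begins: read the wrist's pose just before it.
- bot.hand_in(): hands the job in, once; it reports no verdict.
The state is a dict: "t": time; "q": joint angles; "dq": joint speeds; "effort": joint torques, N m; "eef_pos": TCP position; "ee_rot": TCP orientation; "contact_force": force on the tool from outside, world axes, zero at the start; "moment": the same for the moment, N m; "grip_width": finger opening in m.
Only numpy, scipy, OpenCV 4.12 (cv2) and the standard library are available. Lean on these libraries where they do the work, as an engineer would, in place of code of your own. Each camera call takes 0.05 s, during which the arm holds its last target.

## Task

Push the lidded foil tray along the jig, sliding it without lifting it, until it is fully home against the end stop. Then push the clamp's T-handle over past its centre, so that it snaps across towards the tray and its rubber foot presses on the tray's rim. Leave the other things round the jig where they stand.

Things in the scene. Friction and masses are not known exactly. Their poses are not given: they have to be found in the camera images.
- jig: Fixed metal jig; base plate 196 mm (its x) by 420 mm (its y, -205 to +215 mm), 8 mm thick. Origin on the table below the middle of the tray's place; z up. Two side guides, 46 mm tall, run along its y to y = -198 mm, inner faces at x = +-82.5 mm. Its -y end is open: the tray is pushed from there along +y
- stop_face (a point): Point on the end stop's face: upright plate across the jig, 58 mm tall, face to the tray at y = +98.5 mm of the jig's frame, this point 50 mm above the table
- tray_mid (a point): Middle (25 mm up) of the loose lidded foil tray, 0.3 kg, 157 mm (x) by 197 mm (y), 50 mm high; walls slope in below, so a vertical finger meets its rim. It stands on the base plate between the guides (few mm of play), axes along the jig's, 45 to 75 mm short of its place. Home, against the stop, its middle is at y = 0 of the jig's frame
- lever_bar (a point): Middle of the black crossbar of the clamp's T-handle: bar 64 mm long along the jig's x, 18 mm thick, 80 mm from the pivot. Open (start) it leans away from the tray: at y = +205 mm, z = 146 mm in the jig's frame. Clamped it leans towards the tray: about y = +123 mm, z = 163 mm
- lever_pivot (a point): Fixed pivot of the clamp lever: x = 0, y = +150, z = 88 mm of the jig's frame; hinge axis = the jig's x. It sits behind the stop between two dark bracket plates, 100 mm tall, 32 mm across x in all, y = +130 to +170 mm
- lever (a joint): Clamp lever, rad: 0 open (start), grows as the handle is pushed along the jig's -y, towards the tray. An over-centre spring (centre at 0.55) drives it to the nearer end: about 3 N square to the handle (some 12 N in a level push) starts it, less up to the centre, then it snaps over. The foot rests on a seated tray's rim at about 1.1; with no rim there it goes on to 1.2
- cup_one: Small white open cup, 76 mm wide, 47 mm tall, loose bystander on the table beyond the jig; origin under its middle
- tape: Roll of brown tape lying flat, 92 mm wide, 48 mm tall, loose bystander beyond the jig; origin under its middle
- scoop: Dark measuring scoop, 147 mm long, 30 mm tall, loose bystander beyond the jig; origin under its middle
Things that resemble listed ones, but are neither listed nor needed, are in the scene too. Of the things that look like the part that bears tray_mid, the larger one is meant.

How it is judged:
By the outcome, as a careful person would: the job done as asked, in the order asked, and still so for the second after the job is handed in, with the robot touching nothing.
It also fails if it takes over 48 s, if anything falls off the work surface, if the arm or the gripper's body presses on something with over 40 N, if the wrist force passes 120 N, or if a joint passes its speed limit or range.

## Working session

There is one attempt and no reset: what is moved stays moved. The work goes in short steps, Python scripts to look and compute and a tool call to move; the robot and the scene stay as the last step left them, time stands still between calls to the robot, and variables do not carry over. Pictures are saved under pics/ and viewed, and the job is handed in when it is done.

Besides the shell and the picture viewer there is one more tool, called after ">>>" by a JSON object that holds its "fn" and its "kwargs". drive_tool: Moves the arm, as the interface text tells. Its arguments: {"type":"object","properties":{"moves":{"type":"array","items":{"type":"array"}},"jaw":{"type":"number"}},"required":["moves"]}

```bash
mkdir -p pics; ls; cat > h.py <<'E'
import numpy as np, cv2
from station import bot, eyes
def snap(name,fn=None):
    s=bot.observe(); d=eyes.get_image(name); d['s']=s
    cv2.imwrite(f'pics/{fn or name}.png',d['img'][:,:,::-1]); np.save(f'pics/{fn or name}.npy',d,allow_pickle=True); return d
def load(fn): return np.load(f'pics/{fn}.npy',allow_pickle=True).item()
def world(d,u,v,z=None):
    K=d['intrinsics']; R=d['R'];t=d['t']
    ray=np.linalg.inv(K)@np.array([u,v,1.0])
    if z is None: 
        zz=d['range_z'][int(round(v)),int(round(u))]; return R.T@(ray*zz-t)
    c=-R.T@t; dr=R.T@ray; return c+dr*(z-c[2])/dr[2]
def proj(d,X):
    p=d['intrinsics']@(d['R']@np.array(X)+d['t']); return p[:2]/p[2]
E
python3 - <<'E'
from h import *
for n in ['side','top','wrist']: snap(n)
s=bot.observe(); print(s)
E
```

```text
pics
{'t': 0.15, 'q': array([-82.41846168,  24.44140162,   4.23301345,  92.04217664,
        -1.95288184,  63.64397871,  -3.84503155]), 'dq': array([-0.12868284, -0.14850028, -0.03637012, -0.14821167,  0.11383487,
        0.11366638, -0.05940648]), 'effort': array([ 4.57119837e-03, -9.36282849e+01,  3.67085204e+00, -4.54430044e+01,
       -4.84626449e-02,  1.78877165e-02,  3.40780366e-05]), 'eef_pos': array([0.18767367, 0.64805047, 0.21295005]), 'ee_rot': array([-174.95319978,   89.94461381, -101.10357982]), 'contact_force': array([0.03138662, 0.1997019 , 0.08411052]), 'moment': array([ 0.01781882, -0.01737003, -0.0346614 ]), 'grip_width': 0.09412574384939434}
```

View pics/side.png

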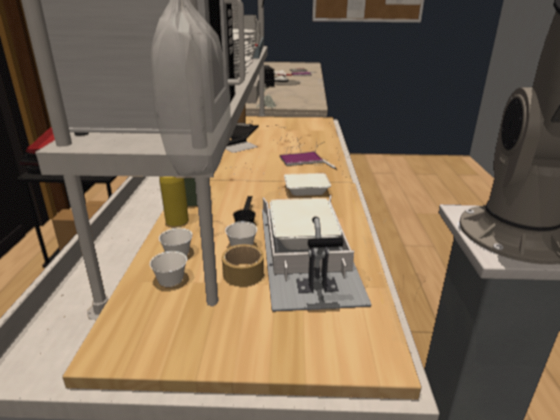

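View pics/top.png

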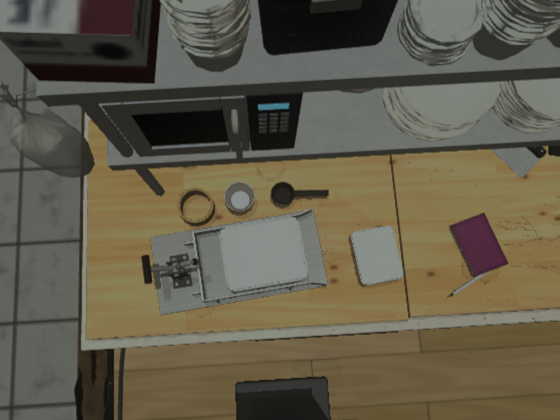

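View pics/wrist.png

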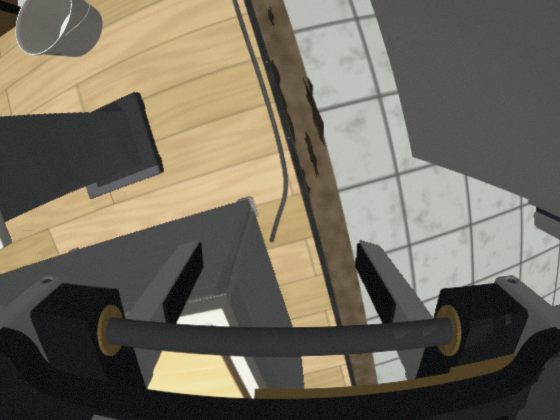

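```bash
python3 - <<'E'
from h import *
d=load('top'); print(d['intrinsics'],d['R'],d['t'], -d['R'].T@d['t'])
d2=load('side'); print(-d2['R'].T@d2['t'])
for X in [(0,0,0),(0.188,0.648,0.213),(.6,0,0)]: print(X,proj(d,X))
for n,p in dict(c1=(152,238),c2=(161,312),c3=(326,285),c4=(314,212),traymid=(263,254),tl=(221,230),tr=(300,218),br=(307,280),bl=(224,291),bar=(147,269),tape=(197,207),cup=(240,200),scoop=(283,195),small=(377,255),shelf=(300,165),edge=(300,325),tapetop=(183,207)).items(): print(n,world(d,*p).round(4))
a=cv2.resize(d['img'][200:325,130:340,::-1],None,fx=3.8,fy=3.8,interpolation=cv2.INTER_CUBIC); cv2.imwrite('pics/crop.png',a)
i=d2['img'][160:310,210:380,::-1]; cv2.imwrite('pics/crop2.png',cv2.resize(i,None,fx=4,fy=4,interpolation=cv2.INTER_CUBIC))
E
```

```text
[[519.12075633   0.         266.63982567]
 [  0.         519.12075633 209.14457532]
 [  0.           0.           1.        ]] [[-0.0606975  -0.99815426  0.00197334]
 [-0.97582589  0.05892365 -0.21045626]
 [ 0.20995154 -0.0146998  -0.97760128]] [0.06728421 0.65487205 1.19552508] [0.39212276 0.04614655 1.306436  ]
[0.58917347 0.95115456 0.54950425]
(0, 0, 0) [295.85596706 493.50304018]
(0.188, 0.648, 0.213) [-34.71074905 446.32805253]
(0.6, 0, 0) [278.76474384 236.39762173]
c1 [0.6134 0.3197 0.0112]
c2 [0.4291 0.3016 0.0047]
c3 [ 0.4698 -0.1084  0.0107]
c4 [ 0.6586 -0.095  -0.0035]
traymid [0.55   0.0429 0.0596]
tl [0.6142 0.1413 0.0626]
tr [ 0.6431 -0.057   0.0067]
br [ 0.4848 -0.0623  0.0116]
bl [0.4704 0.1443 0.01  ]
bar [0.5205 0.302  0.1518]
tape [ 0.6904  0.2059 -0.0057]
cup [0.7003 0.0936 0.0029]
scoop [ 0.7065 -0.0179  0.0043]
small [ 0.5336 -0.2369  0.0353]
shelf [ 0.7864 -0.0682 -0.0026]
edge [ 0.3772 -0.0374  0.0035]
tapetop [ 0.6917  0.2415 -0.0018]
```

View pics/crop.png

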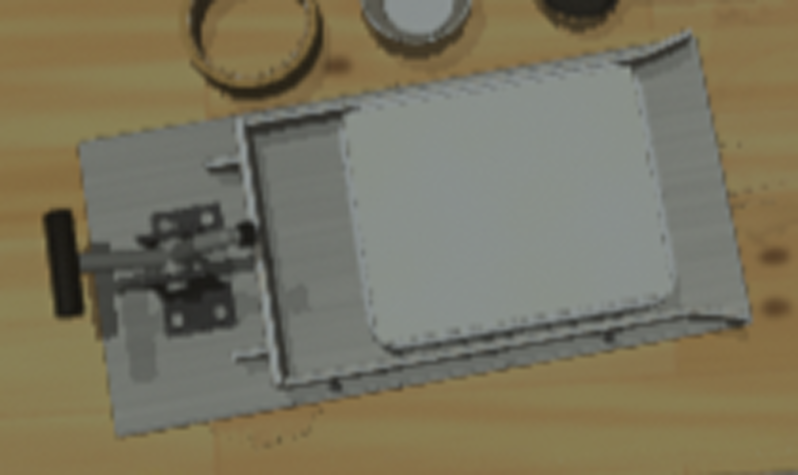

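View pics/crop2.png

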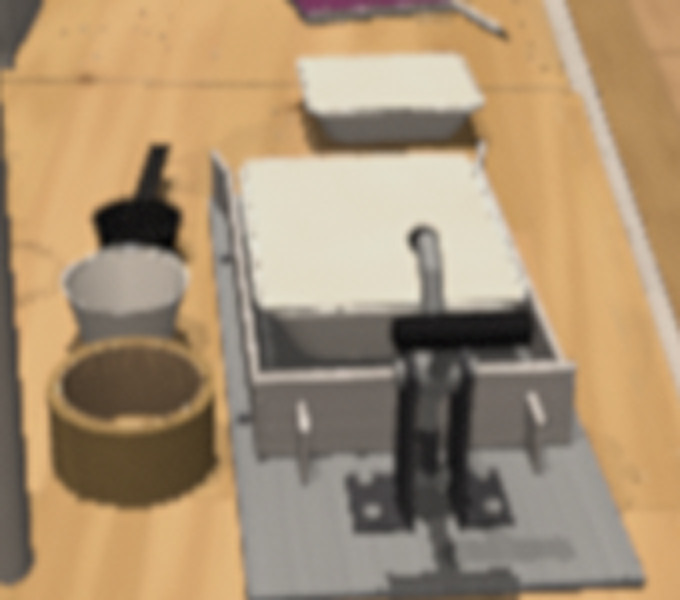

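```bash
cat >> h.py <<'E'
def J(p,X):
    c,s=np.cos(p[2]),np.sin(p[2]); X=np.array(X,float)
    return np.array([p[0]+c*X[0]-s*X[1],p[1]+s*X[0]+c*X[1],X[2]])
E
python3 - <<'E'
from h import *
from scipy.optimize import least_squares
d=load('top'); d2=load('side')
c=lambda x,y:(130+x/3.8,200+y/3.8)
obs=[((.098,.215,.008),c(80,143)),((-.098,.215,.008),c(117,437)),((0,.205,.146),c(64,263))]
f=lambda p:np.concatenate([proj(d,J(p,X))-np.array(o) for X,o in obs])
r=least_squares(f,[.55,.1,.09]); print(r.x,np.degrees(r.x[2]),f(r.x)); p=r.x
np.save('jig.npy',p)
for X in [(.0825,.0985,.058),(-.0825,.0985,.058),(.0825,-.198,.046),(-.0825,-.198,.046),(.098,-.205,.008),(-.098,-.205,.008)]:
    q=proj(d,J(p,X)); print(X,(q-[130,200])*3.8)
im=d['img'][:,:,::-1].copy(); im2=d2['img'][:,:,::-1].copy()
for dd,i in((d,im),(d2,im2)):
  k=4; 
big=[cv2.resize(im[195:325,130:340],None,fx=3.8,fy=3.8),cv2.resize(im2[180:315,210:380],None,fx=4,fy=4)]
def line(A,B,col=(0,0,255)):
  for b,dd,o,k in ((big[0],d,(130,195),3.8),(big[1],d2,(210,180),4)):
    a=[tuple(np.round((proj(dd,J(p,X))-o)*k).astype(int).tolist()) for X in (A,B)]; cv2.line(b,*a,col,1)
P=[(.098,.215,.008),(-.098,.215,.008),(-.098,-.205,.008),(.098,-.205,.008)]
for i in range(4): line(P[i],P[(i+1)%4])
line((.0825,.0985,.046),(.0825,-.198,.046),(0,255,0));line((-.0825,.0985,.046),(-.0825,-.198,.046),(0,255,0))
line((-.0825,.0985,.058),(.0825,.0985,.058),(255,0,0)); line((-.032,.205,.146),(.032,.205,.146),(255,255,0))
cv2.imwrite('pics/o1.png',big[0]);cv2.imwrite('pics/o2.png',big[1])
# tray from depth: points z 0.053-.065
h,w=420,560; v,u=np.mgrid[:h,:w]; K=d['intrinsics']
z=d['range_z']; ray=np.stack([(u-K[0,2])/K[0,0],(v-K[1,2])/K[1,1],np.ones_like(z)],-1)*z[...,None]
W=(ray-d['t'])@d['R']
c_,s_=np.cos(p[2]),np.sin(p[2])
L=np.stack([c_*(W[...,0]-p[0])+s_*(W[...,1]-p[1]),-s_*(W[...,0]-p[0])+c_*(W[...,1]-p[1])],-1)
m=(abs(L[...,0])<.079)&(abs(L[...,1]+.05)<.14)&(W[...,2]>.05)&(W[...,2]<.075)
l=L[m]; print('traydepth',m.sum(),l.min(0),l.max(0),np.median(l,0),np.median(W[m][:,2]))
for uv in [(345,125),(632,70),(672,300),(390,348)]:
  X=world(d,130+uv[0]/3.8,200+uv[1]/3.8,z=.058); dx=X[:2]-p[:2]; print('tray rim',c_*dx[0]+s_*dx[1],-s_*dx[0]+c_*dx[1])
E
```

```text
[0.54247894 0.0990124  0.10985995] 6.29451159956042 [-0.30314493 -0.46857797 -0.15608676  0.14103467  0.40950891  0.27830544]
(0.0825, 0.0985, 0.058) [245.57926689 122.03094601]
(-0.0825, 0.0985, 0.058) [282.88828611 379.3181603 ]
(0.0825, -0.198, 0.046) [698.0885654  49.1400686]
(-0.0825, -0.198, 0.046) [747.05187997 299.74173533]
(0.098, -0.205, 0.008) [698.84436952  36.67587575]
(-0.098, -0.205, 0.008) [755.48565936 326.05975113]
traydepth 5116 [-0.07544254 -0.15495675] [0.07880821 0.0422907 ] [ 9.25648704e-05 -5.56306355e-02] 0.059667287438596006
tray rim 0.06979602681552441 0.03598755288831187
tray rim 0.07396032898342332 -0.15185042648048522
tray rim -0.07533892335446632 -0.14987399006852348
tray rim -0.07474727144712685 0.02964673943324552
```

View pics/o1.png

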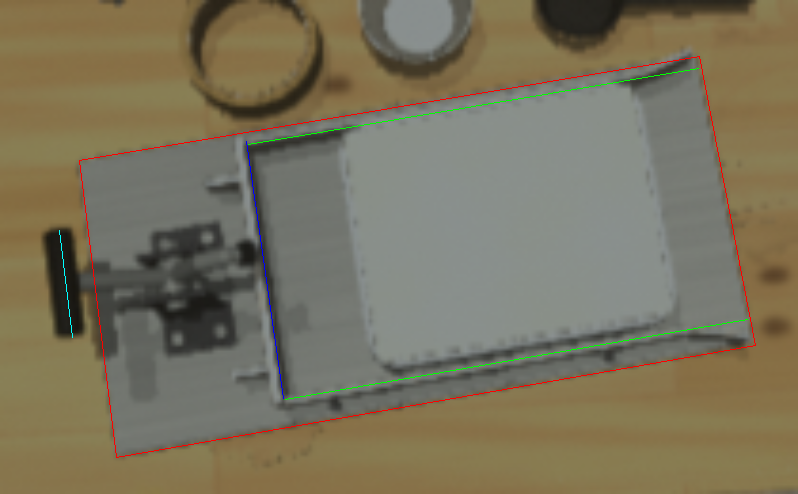

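View pics/o2.png

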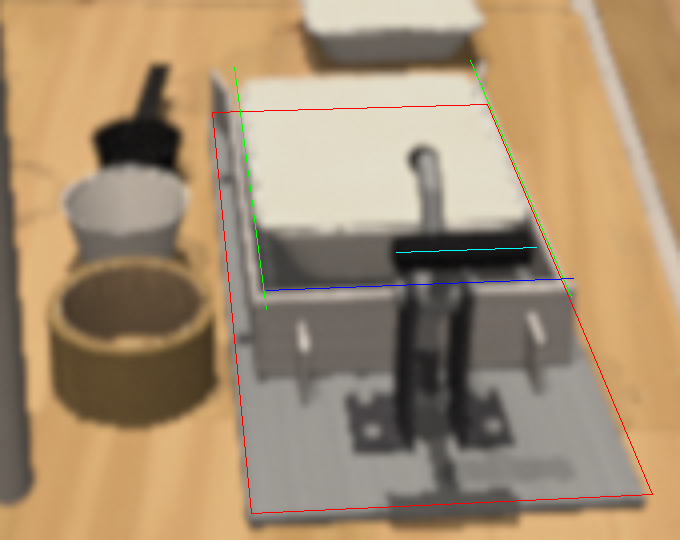

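```bash
cat >> h.py <<'E'
from scipy.spatial.transform import Rotation as Rn
jp=np.load('jig.npy') if __import__('os').path.exists('jig.npy') else None
def state():
    s=bot.observe(); R=Rn.from_euler('xyz',s['ee_rot'],degrees=True).as_matrix(); return s,R
def plan(Xj,zsign=-1):
    s,R=state(); T=J(jp,Xj); a=jp[2]
    z=zsign*np.array([np.cos(a),np.sin(a),0]); x=np.array([0,0,-1.]); Rt=np.stack([x,np.cross(z,x),z],1)
    rv=Rn.from_matrix(R.T@Rt).as_rotvec(degrees=True)
    dx,dy=s['eef_pos'][:2]-jp[:2]; c,q=np.cos(a),np.sin(a)
    print('t',round(s['t'],2),'pos',s['eef_pos'].round(4),'jig',np.round([c*dx+q*dy,-q*dx+c*dy,s['eef_pos'][2]],4),'F',s['contact_force'].round(1),'w',round(s['grip_width'],3),'q',s['q'].round(0))
    print('target',T.round(4),'shift tool',(R.T@(T-s['eef_pos'])).round(4),'shift in target frame',(Rt.T@(T-s['eef_pos'])).round(4),'rotvec',rv.round(2))
E
python3 - <<'E'
from h import *
s,R=state(); print(R.round(3))
plan((0,-.185,.213)); plan((0,-.185,.213),1)
d=load('side'); 
for u,v in [(205,240),(211,298),(95,230),(150,150),(330,150),(240,80)]: print(u,v,world(d,u,v).round(3))
d=load('top')
for u,v in [(150,180),(300,140),(300,152),(120,150)]: print(u,v,world(d,u,v).round(3))
E
```

```text
[[-0.    -0.961  0.278]
 [-0.001  0.278  0.961]
 [-1.    -0.    -0.001]]
t 0.15 pos [0.1877 0.6481 0.213 ] jig [-0.2925  0.5846  0.213 ] F [0.  0.2 0.1] w 0.094 q [-82.  24.   4.  92.  -2.  64.  -4.]
target [ 0.5628 -0.0849  0.213 ] shift tool [ 0.0006 -0.5642 -0.5997] shift in target frame [-0.      0.7696 -0.2925] rotvec [-1.1244e+02 -4.0000e-02 -5.0000e-02]
t 0.15 pos [0.1877 0.6481 0.213 ] jig [-0.2925  0.5846  0.213 ] F [0.  0.2 0.1] w 0.094 q [-82.  24.   4.  92.  -2.  64.  -4.]
target [ 0.5628 -0.0849  0.213 ] shift tool [ 0.0006 -0.5642 -0.5997] shift in target frame [-0.     -0.7696  0.2925] rotvec [ 6.756e+01 -5.000e-02  4.000e-02]
205 240 [0.739 0.311 0.151]
211 298 [0.737 0.311 0.019]
95 230 [ 1.094  0.021 -0.007]
150 150 [0.813 0.323 0.324]
330 150 [ 0.432 -0.618 -0.001]
240 80 [0.694 0.081 0.391]
150 180 [0.727 0.294 0.143]
300 140 [ 0.74  -0.044  0.322]
300 152 [ 0.716 -0.042  0.32 ]
120 150 [0.725 0.303 0.367]
```

>>> {"fn": "drive_tool", "kwargs": {"moves": [[[0,-0.04,-0.012],[4.2,0,0]],[[0,-0.045,-0.012],[4.2,0,0]],[[0,-0.045,-0.012],[4.2,0,0]],[[0,-0.045,-0.012],[4.2,0,0]],[[0,-0.045,-0.012],[4.2,0,0]],[[0,-0.045,-0.012],[4.2,0,0]],[[0,-0.045,-0.012],[4.2,0,0]],[[0,-0.045,0],[4.2,0,0]]], "jaw": 0}}

```text
t: 0.95
eef_pos: [0.4482, 0.3927, 0.2135]
ee_rot: [148.0, 90.0, -171.9]
contact_force: [0.5, 1.8, -0.3]
grip_width: 0.0469
```

```bash
python3 - <<'E'
from h import *
plan((0,-.185,.213),1)
E
```

```text
t 0.95 pos [0.4482 0.3927 0.2135] jig [-0.0615  0.3022  0.2135] F [ 0.5  1.8 -0.3] w 0.047 q [-62.  17.  18. 103.  -6.  60.  -2.]
target [ 0.5628 -0.0849  0.213 ] shift tool [ 0.0005 -0.4392 -0.2197] shift in target frame [ 0.0005 -0.4872  0.0615] rotvec [ 3.377e+01 -2.000e-02 -1.000e-02]
```

>>> {"fn": "drive_tool", "kwargs": {"moves": [[[0,-0.045,-0.01],[4.2,0,0]],[[0,-0.045,-0.01],[4.2,0,0]],[[0,-0.045,-0.005],[4.2,0,0]],[[0,-0.045,-0.005],[4.2,0,0]],[[0,-0.045,0],[4.2,0,0]],[[0,-0.045,0],[4.2,0,0]],[[0,-0.045,0],[4.2,0,0]],[[0,-0.045,0],[3.8,0,0]]]}}

```text
t: 1.75
eef_pos: [0.5767, 0.0556, 0.2134]
ee_rot: [-88.7, 90.0, -81.8]
contact_force: [0.5, -0.2, -0.6]
grip_width: 0.047
```

```bash
python3 - <<'E'
from h import *
plan((0,-.185,.213),1)
E
```

```text
t 1.75 pos [0.5767 0.0556 0.2134] jig [ 0.0292 -0.0469  0.2134] F [ 0.5 -0.2 -0.6] w 0.047 q [-38.  17.  32. 106. -10.  60.   5.]
target [ 0.5628 -0.0849  0.213 ] shift tool [ 0.0004 -0.1378 -0.0307] shift in target frame [ 0.0004 -0.1381 -0.0292] rotvec [0.59 0.   0.01]
```

>>> {"fn": "drive_tool", "kwargs": {"moves": [[[0,-0.036,-0.0075],[0.5,0,0]],[[0,-0.036,-0.0075],[0,0,0]],[[0,-0.036,-0.0075],[0,0,0]],[[0,-0.036,-0.0075],[0,0,0]],[[0,0,0],[0,0,0]],[[0,0,0],[0,0,0]]]}}

```text
t: 2.35
eef_pos: [0.5631, -0.0898, 0.2134]
ee_rot: [154.8, 90.0, 161.2]
contact_force: [-0.2, 0.1, 0.2]
grip_width: 0.0467
```

```bash
python3 - <<'E'
from h import *
plan((0,-.188,.045),1)
d=snap('top','top2'); snap('side','side2'); snap('wrist','wrist2')
E
```

```text
t 2.35 pos [ 0.5631 -0.0898  0.2134] jig [-2.000e-04 -1.899e-01  2.134e-01] F [-0.2  0.1  0.2] w 0.047 q [-26.  17.  35. 107. -11.  60.  20.]
target [ 0.5631 -0.0879  0.045 ] shift tool [0.1684 0.0019 0.0002] shift in target frame [0.1684 0.0019 0.0002] rotvec [ 0.16 -0.01 -0.01]
```

View pics/top2.png

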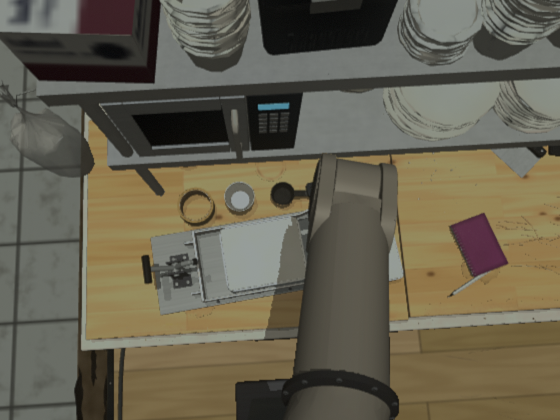

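View pics/wrist2.png

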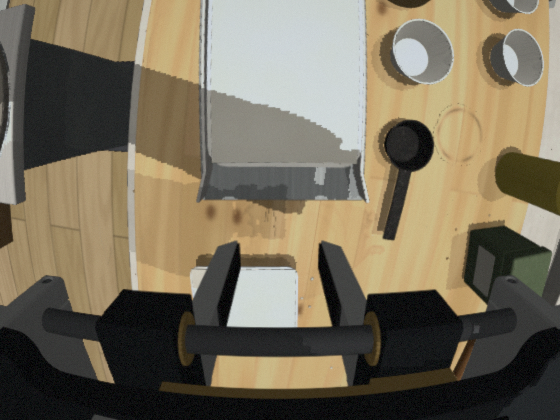

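View pics/side2.png

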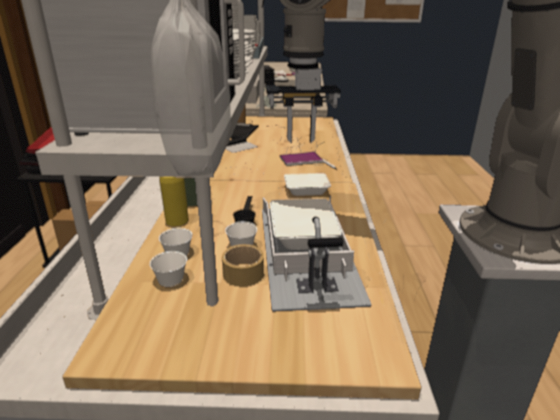

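>>> {"fn": "drive_tool", "kwargs": {"moves": [[[0.04,0,0],[0,0,0]],[[0.04,0,0],[0,0,0]],[[0.04,0,0],[0,0,0]],[[0.03,0,0],[0,0,0]],[[0.018,0,0],[0,0,0]],[[0,0,0],[0,0,0]],[[0,0,0],[0,0,0]]]}}

```text
t: 3.2
eef_pos: [0.5635, -0.0886, 0.0458]
ee_rot: [-174.5, 90.0, -167.9]
contact_force: [-0.3, -0.4, 0.6]
grip_width: 0.0471
```

```bash
python3 - <<'E'
from h import *
plan((0,-.1065,.045),1)
d=snap('wrist','wrist3')
E
```

```text
t 3.2 pos [ 0.5635 -0.0886  0.0458] jig [ 0.0004 -0.1888  0.0458] F [-0.3 -0.4  0.6] w 0.047 q [-20.  30.  29. 115. -21.  41.  29.]
target [ 0.5542 -0.0068  0.045 ] shift tool [0.0008 0.0823 0.0001] shift in target frame [ 0.0008  0.0823 -0.0004] rotvec [ 0.31 -0.02  0.  ]
```

View pics/wrist3.png

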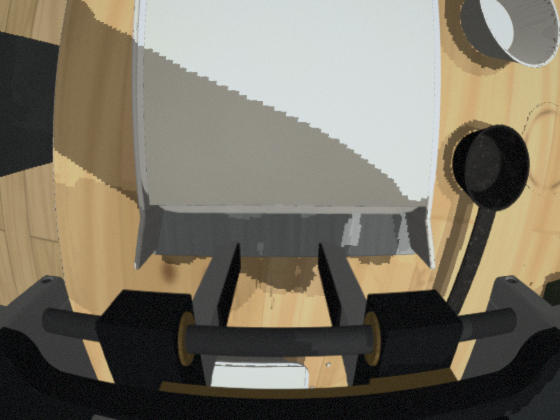

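>>> {"fn": "drive_tool", "kwargs": {"moves": [[[0,0.012,0],[0.3,0,0]],[[0,0.008,0],[0,0,0]],[[0,0.008,0],[0,0,0]],[[0,0.008,0],[0,0,0]],[[0,0.008,0],[0,0,0]],[[0,0.008,0],[0,0,0]],[[0,0.006,0],[0,0,0]],[[0,0.005,0],[0,0,0]]]}}

```text
t: 4.05
eef_pos: [0.5563, -0.026, 0.0455]
ee_rot: [-128.8, 90.0, -122.6]
contact_force: [0.8, -2.9, 4.2]
grip_width: 0.0471
```

```bash
python3 - <<'E'
from h import *
plan((0,-.1065,.045),1)
E
```

```text
t 4.05 pos [ 0.5563 -0.026   0.0455] jig [ 1.000e-04 -1.258e-01  4.550e-02] F [ 0.8 -2.9  4.2] w 0.047 q [-27.  29.  29. 116. -21.  40.  22.]
target [ 0.5542 -0.0068  0.045 ] shift tool [ 0.0005  0.0193 -0.0001] shift in target frame [ 0.0005  0.0193 -0.0001] rotvec [-0.03 -0.    0.  ]
```

>>> {"fn": "drive_tool", "kwargs": {"moves": [[[0,0.005,0],[0,0,0]],[[0,0.005,0],[0,0,0]],[[0,0.003,0],[0,0,0]],[[0,0.002,0],[0,0,0]],[[0,0.002,0],[0,0,0]]]}}

```text
t: 4.55
eef_pos: [0.5545, -0.0096, 0.0454]
ee_rot: [-161.1, 90.0, -154.8]
contact_force: [0.1, -3.5, 2.3]
grip_width: 0.0471
```

```bash
python3 - <<'E'
from h import *
plan((0,-.1065,.045),1)
snap('side','side3')
E
```

```text
t 4.55 pos [ 0.5545 -0.0096  0.0454] jig [ 0.     -0.1093  0.0454] F [ 0.1 -3.5  2.3] w 0.047 q [-29.  28.  29. 117. -21.  40.  20.]
target [ 0.5542 -0.0068  0.045 ] shift tool [ 0.0004  0.0028 -0.    ] shift in target frame [ 0.0004  0.0028 -0.    ] rotvec [-0.05 -0.01  0.  ]
```

Creep until the stop's reaction shows.

>>> {"fn": "drive_tool", "kwargs": {"moves": [[[0,0.001,0],[0,0,0]],[[0,0.001,0],[0,0,0]],[[0,0.001,0],[0,0,0]],[[0,0.001,0],[0,0,0]]]}}

```text
t: 5.0
eef_pos: [0.5544, -0.0069, 0.0455]
ee_rot: [-68.4, 89.9, -62.2]
contact_force: [3.1, -13.1, 0.1]
grip_width: 0.0471
```

>>> {"fn": "drive_tool", "kwargs": {"moves": [[[0,0.001,0],[0,0,0]],[[0,0.001,0],[0,0,0]],[[0,0,0],[0,0,0]]]}}

```text
t: 5.3
eef_pos: [0.5546, -0.0066, 0.0457]
ee_rot: [-66.3, 89.8, -60.2]
contact_force: [4.9, -17.6, -0.5]
grip_width: 0.0471
```

```bash
python3 - <<'E'
from h import *
plan((0,-.1065,.045),1)
d=snap('side','side4'); snap('wrist','wrist4')
i=d['img'][180:315,210:380,::-1]; cv2.imwrite('pics/crop4.png',cv2.resize(i,None,fx=4,fy=4,interpolation=cv2.INTER_CUBIC))
E
```

```text
t 5.3 pos [ 0.5546 -0.0066  0.0457] jig [ 0.0005 -0.1063  0.0457] F [  4.9 -17.6  -0.5] w 0.047 q [-29.  28.  29. 117. -21.  40.  20.]
target [ 0.5542 -0.0068  0.045 ] shift tool [ 0.0007 -0.0002 -0.0005] shift in target frame [ 0.0007 -0.0002 -0.0005] rotvec [-0.16  0.08  0.19]
```

View pics/crop4.png

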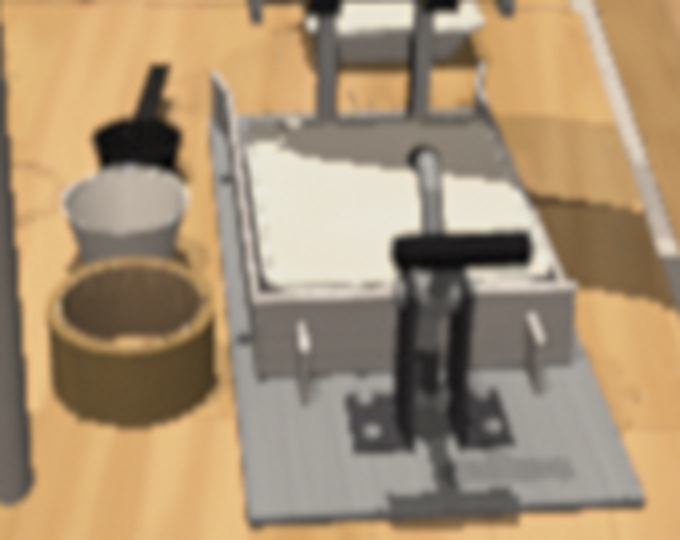

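View pics/wrist4.png

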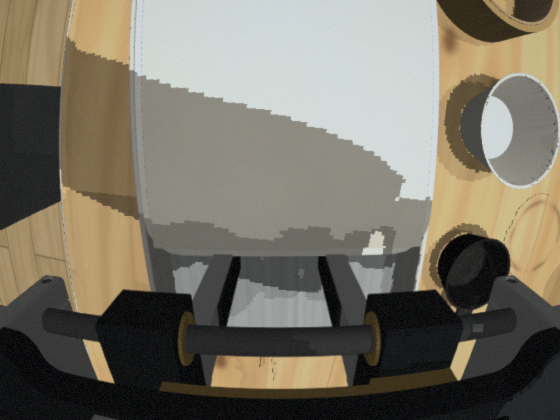

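>>> {"fn": "drive_tool", "kwargs": {"moves": [[[0,-0.003,0],[0.2,0,0]],[[0,-0.01,0],[0,0,0]],[[0,-0.02,0],[0,0,0]],[[-0.02,0,0],[0,0,0]],[[-0.04,0,0],[0,0,0]],[[-0.045,0,0],[0,0,0]],[[-0.045,0,0],[0,0,0]],[[-0.04,0,0],[0,0,0]]], "jaw": 1}}

```text
t: 6.2
eef_pos: [0.5572, -0.0368, 0.2376]
ee_rot: [41.2, 90.0, 47.2]
contact_force: [-0.0, 0.4, 0.8]
grip_width: 0.0002
```

```bash
python3 - <<'E'
from h import *
plan((0,.245,.235),1)
d=snap('side','side5'); d=snap('top','top5')
i=d['img'][195:325,130:340,::-1]; cv2.imwrite('pics/crop5.png',cv2.resize(i,None,fx=3.8,fy=3.8,interpolation=cv2.INTER_CUBIC))
E
```

```text
t 6.2 pos [ 0.5572 -0.0368  0.2376] jig [-0.0003 -0.1366  0.2376] F [-0.   0.4  0.8] w 0.0 q [-34.  14.  37. 107. -10.  62.  13.]
target [0.5156 0.3425 0.235 ] shift tool [ 0.0028  0.3816 -0.0013] shift in target frame [2.600e-03 3.816e-01 3.000e-04] rotvec [-0.24  0.02 -0.02]
```

View pics/crop5.png

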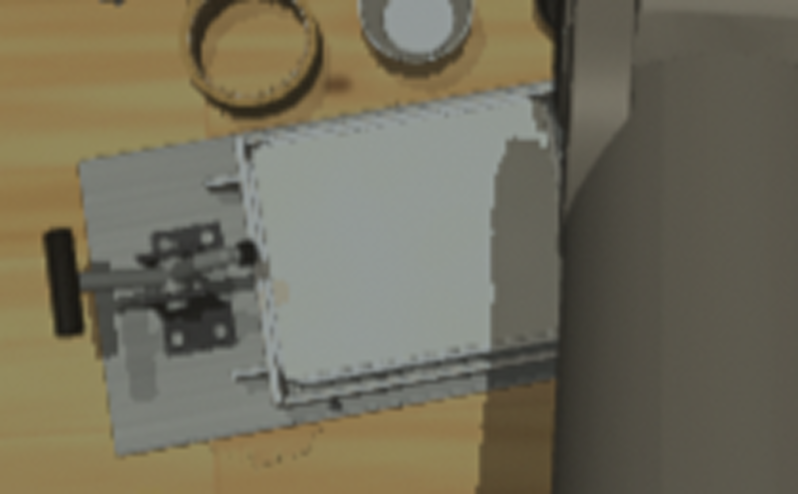

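>>> {"fn": "drive_tool", "kwargs": {"moves": [[[0,0.045,0],[0,0,0]],[[0,0.048,0],[0,0,0]],[[0,0.048,0],[0,0,0]],[[0,0.048,0],[0,0,0]],[[0,0.048,0],[0,0,0]],[[0,0.048,0],[0,0,0]],[[0,0.048,0],[0,0,0]],[[0,0.045,0],[0,0,0]]]}}

```text
t: 7.1
eef_pos: [0.5166, 0.3415, 0.2349]
ee_rot: [172.6, 89.9, 178.7]
contact_force: [0.8, -0.5, 0.7]
grip_width: 0.0003
```

>>> {"fn": "drive_tool", "kwargs": {"moves": [[[0,0,0],[0,0,0]],[[0,0,0],[0,0,0]]]}}

```text
t: 7.3
eef_pos: [0.5169, 0.34, 0.2345]
ee_rot: [-141.3, 89.9, -135.1]
contact_force: [0.5, -1.1, -1.1]
grip_width: 0.0006
```

```bash
python3 - <<'E'
from h import *
plan((0,.245,.136),1)
d=snap('side','side6'); snap('wrist','wrist6')
E
```

```text
t 7.3 pos [0.5169 0.34   0.2345] jig [0.001  0.2423 0.2345] F [ 0.5 -1.1 -1.1] w 0.001 q [-61.  20.  27.  99. -10.  64. -24.]
target [0.5156 0.3425 0.136 ] shift tool [ 0.0985  0.0028 -0.0009] shift in target frame [ 0.0985  0.0027 -0.001 ] rotvec [-0.12 -0.07  0.06]
```

View pics/side6.png

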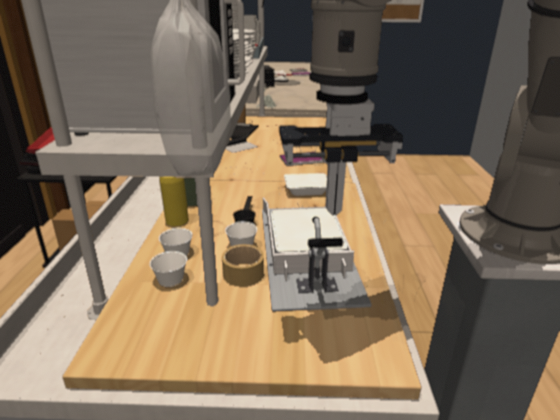

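View pics/wrist6.png

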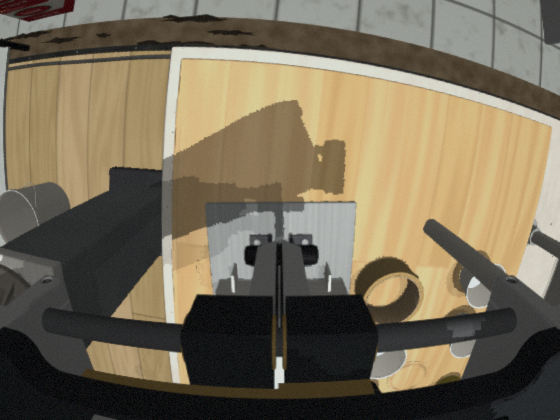

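```bash
python3 - <<'E'
from h import *
d=load('wrist6'); T=d['tool_from_camera']; K=d['intrinsics']; s=d['s']; R=Rn.from_euler('xyz',s['ee_rot'],degrees=True).as_matrix()
def pw(X):
    t=R.T@(np.array(X)-s['eef_pos']); c=np.linalg.inv(T)@np.r_[t,1]; r=np.hypot(c[0],c[1]); th=np.arctan2(r,c[2])
    return K[0,0]*th*c[0]/r+K[0,2],K[1,1]*th*c[1]/r+K[1,2]
print('tip',pw(s['eef_pos']-[0,0,.008]))
for y in (.195,.205,.215,.2423): print(y,pw(J(jp,(0,y,.146))))
for x in (-.032,.032): print(x,pw(J(jp,(x,.205,.146))))
for x in (-.098,.098): print(x,pw(J(jp,(x,.215,.008))))
E
```

```text
tip (np.float64(279.67064718602785), np.float64(255.30451267928987))
0.195 (np.float64(278.03091245583806), np.float64(265.3219344482752))
0.205 (np.float64(277.9750956540694), np.float64(255.03129247008644))
0.215 (np.float64(277.91842522792797), np.float64(244.4416681857484))
0.2423 (np.float64(277.7603590112308), np.float64(214.10259109409145))
-0.032 (np.float64(241.43610735887884), np.float64(254.9569513692643))
0.032 (np.float64(314.549299328521), np.float64(254.71980485290635))
-0.098 (np.float64(202.27417271462957), np.float64(203.5561401601263))
0.098 (np.float64(354.31322742134887), np.float64(202.98332339545706))
```

```bash
python3 -c "
import cv2
i=cv2.imread('pics/wrist6.png')[180:320,190:370]; cv2.imwrite('pics/c6.png',cv2.resize(i,None,fx=4,fy=4,interpolation=2))"
```

```text
(no output)
```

View pics/c6.png

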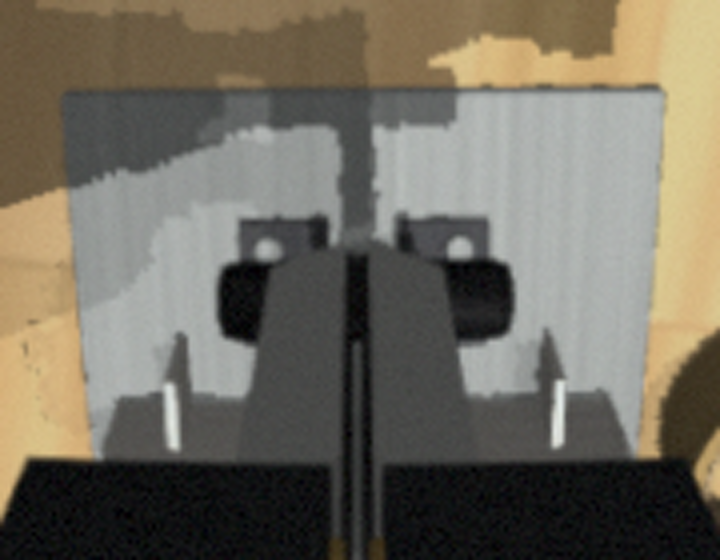

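>>> {"fn": "drive_tool", "kwargs": {"moves": [[[0.03,0.002,0.002],[0,0,0]],[[0.03,0,0],[0,0,0]],[[0.025,0,0],[0,0,0]],[[0.013,0,0],[0,0,0]],[[0,0,0],[0,0,0]],[[0,0,0],[0,0,0]]]}}

```text
t: 8.0
eef_pos: [0.52, 0.3412, 0.1384]
ee_rot: [27.7, 90.0, 33.7]
contact_force: [0.5, 0.6, 0.3]
grip_width: 0.0005
```

```bash
python3 - <<'E'
from h import *
plan((0,.17,.136),1)
d=snap('side','side7')
i=d['img'][150:315,210:390,::-1]; cv2.imwrite('pics/crop7.png',cv2.resize(i,None,fx=3.6,fy=3.6,interpolation=cv2.INTER_CUBIC))
E
```

```text
t 8.0 pos [0.52   0.3412 0.1384] jig [0.0042 0.2432 0.1384] F [0.5 0.6 0.3] w 0.0 q [-59.  25.  25. 104. -13.  53. -21.]
target [0.5238 0.268  0.136 ] shift tool [ 0.0024 -0.0732 -0.0038] shift in target frame [ 0.0024 -0.0732 -0.0042] rotvec [-0.3   0.04 -0.02]
```

View pics/crop7.png

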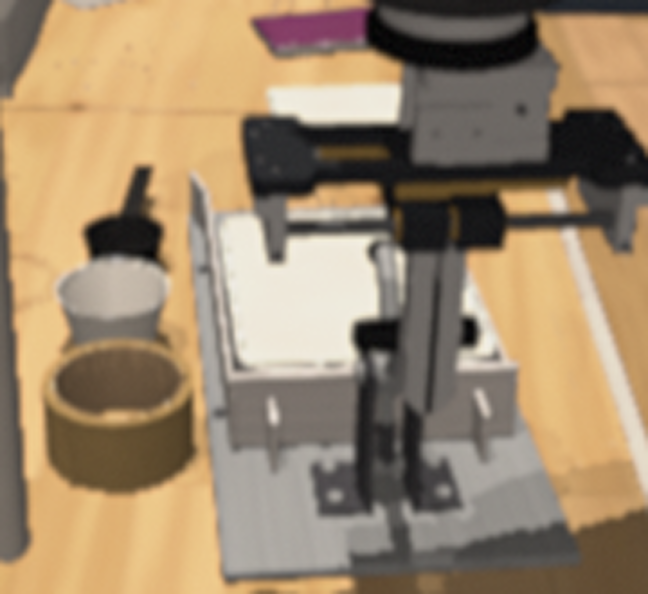

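>>> {"fn": "drive_tool", "kwargs": {"moves": [[[0.001,-0.01,-0.002],[0,0,0]],[[0.001,-0.008,-0.001],[0,0,0]],[[0,-0.006,0],[0,0,0]],[[0,-0.006,0],[0,0,0]],[[0,-0.006,0],[0,0,0]],[[0,-0.006,0],[0,0,0]],[[0,-0.006,0],[0,0,0]],[[0,-0.006,0],[0,0,0]]]}}

```text
t: 8.85
eef_pos: [0.5221, 0.2867, 0.1357]
ee_rot: [39.2, 90.0, 45.2]
contact_force: [-0.5, 0.6, 0.5]
grip_width: 0.0
```

```bash
python3 - <<'E'
from h import *
plan((0,.17,.136),1)
d=snap('side','side8')
i=d['img'][150:315,210:390,::-1]; cv2.imwrite('pics/crop8.png',cv2.resize(i,None,fx=3.6,fy=3.6,interpolation=cv2.INTER_CUBIC))
E
```

```text
t 8.85 pos [0.5221 0.2867 0.1357] jig [0.0003 0.1888 0.1357] F [-0.5  0.6  0.5] w 0.0 q [-55.  23.  26. 108. -13.  52. -17.]
target [0.5238 0.268  0.136 ] shift tool [-0.0003 -0.0188 -0.0002] shift in target frame [-0.0003 -0.0188 -0.0003] rotvec [-0.27  0.01 -0.01]
```

View pics/crop8.png

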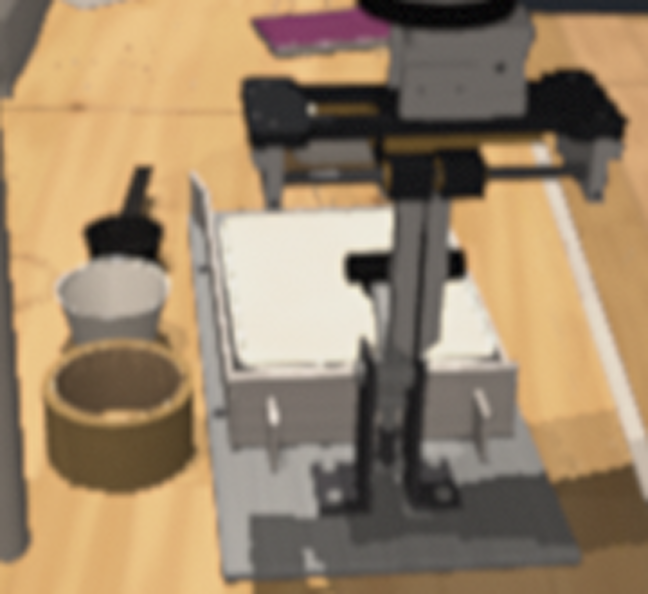

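```bash
python3 - <<'E'
from h import *
d=load('side8')
for a in (0,.4,.5,.55,.6,.8,1.0,1.1,1.2):
    th=np.arctan2(55,58)-a; X=(0,.15+.08*np.sin(th),.088+.08*np.cos(th)); print(a,np.round(X,3),((proj(d,J(jp,X))-[210,150])*3.6).round(0))
E
```

```text
0 [0.    0.205 0.146] [419. 333.]
0.4 [0.    0.178 0.163] [412. 277.]
0.5 [0.    0.17  0.165] [409. 265.]
0.55 [0.    0.167 0.166] [408. 260.]
0.6 [0.    0.163 0.167] [407. 255.]
0.8 [0.    0.147 0.168] [402. 239.]
1.0 [0.    0.131 0.166] [397. 229.]
1.1 [0.    0.123 0.163] [394. 226.]
1.2 [0.    0.116 0.16 ] [392. 225.]
```

>>> {"fn": "drive_tool", "kwargs": {"moves": [[[0,-0.005,0],[0,0,0]],[[0,-0.005,0],[0,0,0]],[[0,-0.005,0],[0,0,0]],[[0,-0.004,0],[0,0,0]],[[0,0,0],[0,0,0]],[[0,0,0],[0,0,0]]]}}

```text
t: 9.5
eef_pos: [0.524, 0.2687, 0.1355]
ee_rot: [146.3, 90.0, 152.4]
contact_force: [-0.3, 0.3, -0.2]
grip_width: 0.0005
```

```bash
python3 - <<'E'
from h import *
plan((0,.20,.136),1)
d=snap('side','side9')
i=d['img'][150:315,210:390,::-1]; cv2.imwrite('pics/crop9.png',cv2.resize(i,None,fx=3.6,fy=3.6,interpolation=cv2.INTER_CUBIC))
E
```

```text
t 9.5 pos [0.524  0.2687 0.1355] jig [0.0003 0.1707 0.1355] F [-0.3  0.3 -0.2] w 0.001 q [-54.  23.  26. 109. -13.  51. -16.]
target [0.5206 0.2978 0.136 ] shift tool [-0.0005  0.0293 -0.0004] shift in target frame [-0.0005  0.0293 -0.0003] rotvec [-0.25 -0.   -0.  ]
```

View pics/crop9.png

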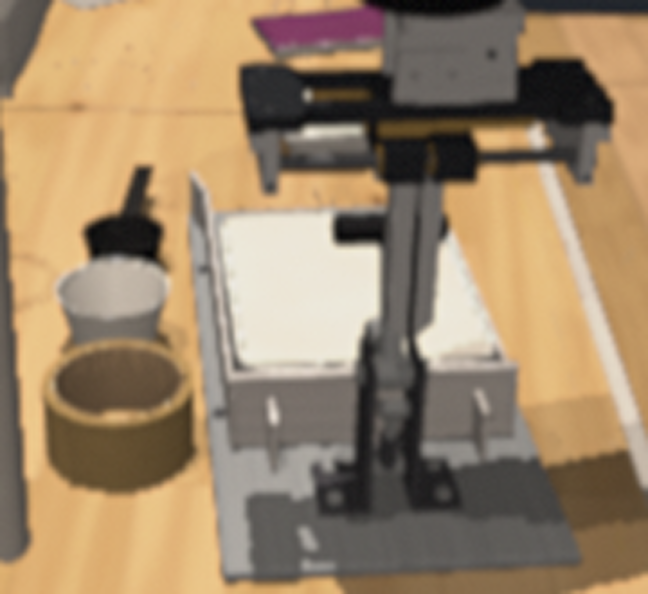

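>>> {"fn": "drive_tool", "kwargs": {"moves": [[[0,0.02,0],[0,0,0]],[[0,0.03,0],[0,0,0]],[[-0.02,0.04,0],[0,0,0]],[[-0.04,0.03,0],[0,0,0]],[[-0.04,0.03,0],[0,0,0]],[[0,0.045,-0.02],[0,0,0]],[[0,0.045,-0.02],[0,0,0]],[[0,0.03,-0.01],[0,0,0]]]}}

```text
t: 10.35
eef_pos: [0.442, 0.5365, 0.2354]
ee_rot: [125.8, 89.9, 132.1]
contact_force: [-1.0, -0.1, -0.0]
grip_width: 0.0003
```

>>> {"fn": "drive_tool", "kwargs": {"moves": [[[0,0,0],[0,0,0]],[[0,0,0],[0,0,0]],[[0,0,0],[0,0,0]]]}}

```text
t: 10.65
eef_pos: [0.4463, 0.5312, 0.2354]
ee_rot: [-77.2, 90.0, -71.2]
contact_force: [0.5, -0.5, -0.3]
grip_width: 0.0006
```

```bash
python3 - <<'E'
from h import *
plan((0,.20,.136),1)
d=snap('side','side10')
i=d['img'][150:315,210:390,::-1]; cv2.imwrite('pics/crop10.png',cv2.resize(i,None,fx=3.6,fy=3.6,interpolation=cv2.INTER_CUBIC))
d=snap('top','top10')
i=d['img'][180:325,110:340,::-1]; cv2.imwrite('pics/crop10t.png',cv2.resize(i,None,fx=3.4,fy=3.4,interpolation=cv2.INTER_CUBIC))
o=load('top'); 
for a in (1.0,1.1,1.2):
    th=np.arctan2(55,58)-a; X=(0,.15+.08*np.sin(th),.088+.08*np.cos(th)); print(a,((proj(d,J(jp,X))-[110,180])*3.4).round(1))
for X in [(-.0785,.0985,.058),(.0785,.0985,.058),(-.0785,-.0985,.058),(.0785,-.0985,.058)]: print(((proj(d,J(jp,X))-[110,180])*3.4).round(1))
E
```

```text
t 10.65 pos [0.4463 0.5312 0.2354] jig [-0.0482  0.4402  0.2354] F [ 0.5 -0.5 -0.3] w 0.001 q [-72.  27.  24.  89. -12.  67. -40.]
target [0.5206 0.2978 0.136 ] shift tool [ 0.0995 -0.2399  0.0494] shift in target frame [ 0.0994 -0.2402  0.0482] rotvec [-0.29  0.01  0.03]
1.0 [233.8 281.8]
1.1 [246.1 280.2]
1.2 [258.1 278.8]
[320.3 401.7]
[288.5 182.6]
[598.2 353.4]
[559.5 136.8]
```

View pics/crop10.png

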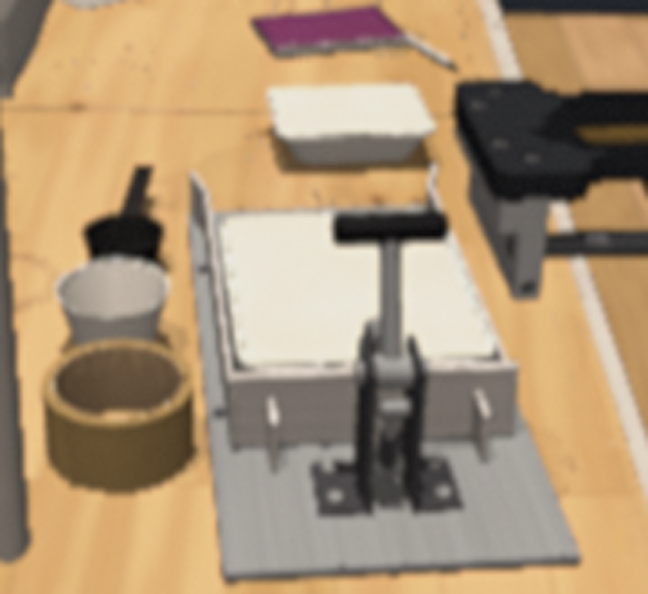

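View pics/crop10t.png

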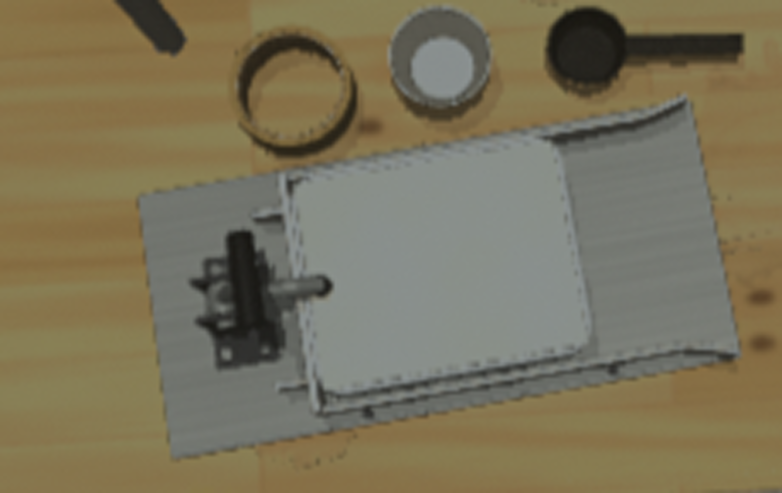

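```bash
python3 - <<'E'
from h import *
a=load('top')['img'].astype(int);b=load('top10')['img'].astype(int)
print('bystander diff',abs(a-b)[175:222,175:335].mean())
print(bot.hand_in())
E
```

```text
bystander diff 1.427171985815603
the job is handed in; nothing more can be done
None
```

The tray is home against the end stop and the clamp is snapped over onto its rim. I handed the job in at about 10.8 s on the robot's clock; the hand-in reports no verdict.

- **Tray:** I pushed it about 56 mm along the jig with two half-open fingers on its rim. It stopped when the reaction rose to about 18 N, with its back edge at jig y ≈ -98 mm, which is the home position. The top picture shows it flush against the stop.
- **Clamp:** I pushed the T-handle's crossbar with the closed fingers until it passed its centre and snapped over, then withdrew. With the robot clear, the bar sits at a lever angle of about 1.09 rad, which fits the foot resting on a seated rim (about 1.1). The top picture shows the foot on the tray's rim.
- **Other things:** The cup, tape and scoop look unmoved when the first and last top pictures are compared. The robot was touching nothing at the end.

My jig outline was off by a few mm in the side view. All other checks agreed.

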